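Close the colorimeter and hold its filter lever at the fourth click

ROBOT

A 7-joint arm with a two-finger parallel gripper is mounted at the origin on the work surface. World frame = base frame: x ahead of the robot, y to its left, z up, the work surface at z = 0. Lengths are in m, angles in rad, forces in N, time in s.
With the tool pointing down it reaches from about 0.425 to 0.925 m from the base axis. Payload 6.8 kg.
Tool frame: the origin (TCP) lies at the very end of the fingers, on their centre line; the grasp point (between the pads) lies arm.grip_depth behind it (arm.grip_depth is the distance from the TCP to the grasp point, in m); y points along the fingers, z is the direction in which the jaws open and shut, and the axes are right-handed (so a half turn about y gives the same grasp; the last joint's range is limited). The gripper opens to 88 mm and grips with 3 to 60 N. Pads are 20 mm wide; open, the fingers measure 115 mm over their backs; the gripper's body (75 mm by 178 mm) begins 61 mm behind the grasp point.
Start: joints at [-1.33, 0.477, 0.022, 1.555, -0.011, 1.109, -0.083], TCP at [0.231, 0.634, 0.223] pointing down, gripper open.
Joint ranges: [-2.96, 2.96], [-0.34, 2.1], [-1.41, 1.46], [0.24, 2.44], [-1.37, 4.51], [0.17, 1.92], [-2.96, 2.96]. Speed limits (rad/s): [2.39, 2.39, 3.14, 3.14, 3.14, 3.14, 3.14].

INTERFACE

Orientations are given as [roll, pitch, yaw] about the fixed x, y, z axes, in that order (R = Rz(yaw) Ry(pitch) Rx(roll)).
In Python, from cell import arm gives the robot as it stands.
- The arm moves only by the tool arm_command, never from a script. Its argument "series" is a list of rows, each an object with "claw": the opening, from -1 (shut) to 1 (fully open), so that 0 is half open; "xyz": the shift along the tool's x, y, z as a fraction of full scale, a list of three; "rot": the turn, a rotation vector about the tool's x, y, z as a fraction of full scale, a list of three. A call has 1 to 8 rows; each row shifts and turns the pose as measured when the row begins, along the tool's axes as they then stand; what a row does not reach is not made up. Full scale, the value 1, is 25 mm for a shift and 0.12 rad for a turn. A row lasts 1/12 s, in which the tool goes at most 41.7 mm and 7.16 degrees, less where a joint would pass 70% of its speed; a pose out of reach is approached as far as the arm can. A call with a number of a shift or a turn outside -1 to 1 is refused whole. A call with a gripper value outside its range is refused whole. The fingers move at their own pace and stop on an object; the grip force is fixed at half the most. Time passes only in rows, so rows that do not move let the fingers close. It gives the time, the measured TCP pose, the force and the opening at its end, in the units of the state.
- arm.get_obs(): the state, without advancing time (a new reading comes with each control period).
- arm.get_image(name): name is "scene" or "top"; returns (picture, depth): 480x640x3 uint8, red, green, blue; 480x640 float32, m along the optical axis (not along the pixel's ray), 0 where there is no reading.
- arm.camera_params(name): a dict with "camera_matrix" (3x3 intrinsics, pixels), "D" ([k1, k2, p1, p2, k3] as OpenCV has them; the pictures are not rectified), "origin" and "attitude" of the camera in the world. Camera axes: x right, y up, looking along -z (the intrinsics and any distortion apply to the point x, -y, -z); pixel columns grow to the right and rows downward; lengths in m; the calibration is good to about 2 mm. A picture is of the moment at which its call begins. camera_params takes no time and is no camera call.
- arm.job_done(): hands the job in, once; it reports no verdict.
The state is a dict: "clock": time; "joint_positions": joint angles; "joint_velocities": joint speeds; "tau": joint torques, N m; "ee_pos": TCP position; "eef_rot": TCP orientation; "force": force on the tool from outside, world axes, zero at the start; "torque": the same for the moment, N m; "finger_gap": finger opening in m.
Only numpy, scipy, OpenCV 4.12 (cv2) and the standard library are available. Lean on these libraries where they do the work, as an engineer would, in place of code of your own. Each camera call takes 0.05 s, during which the arm holds its last target. There are 200 camera calls.

TASK

Screw the black cap of the colorimeter's sample chamber fully closed (clockwise, to its stop), and only then swing the filter lever clockwise out of its rest position by exactly four clicks, feeling each one and not going past the fourth. The lever springs back when let go, so keep hold of its knob there: finish while still holding the lever in the fourth notch. Leave everything else on the bench where it is.

Things in the scene. Friction and masses are not known exactly. Their poses are not given: they have to be found in the camera images.
- colorimeter: white bench colorimeter, fixed to the bench: a box 200 mm deep (its x), 270 mm wide (its y) and 72 mm high, display on its front (-x) face. Origin under its centre; z up. On its top: the screw cap (left half, +y) and the filter lever (right half, -y)
- chamber_cap (a joint): turn of the black screw cap about its vertical axis, rad: 0 = closed, at its stop; grows anticlockwise seen from above as it opens (to 1.5). It stays where it is left (friction about 0.06 N m), starts less than a quarter turn open and does not rise or sink as it turns
- cap_bar (a point): point on the cap's turning axis, half-way up its upright grip bar: 14 mm thick (this point's x), 46 mm long (its y), 26 mm high, on a disc 56 mm across. The bar's top is 11 mm above this point, the disc's face 14 mm below, the colorimeter's top 34 mm below. Turns with the cap; closed, the bar lies along the colorimeter's y
- filter_lever (a joint): angle of the filter lever about its vertical pivot, rad: 0 = at rest on its stop, grows clockwise from above, to 1.25 (6 clicks). Clicks are equally spaced, the first one spacing from rest. A spring ball under the lever rides over radial ribs: the push fades over each rib, then jumps up by 5 to 7 N within about 5 mm of knob travel as the ball lands in the next notch: that is the click
- lever_knob (a point): centre of the free part of the lever's upright black knob, a cylinder 20 mm across; its top is 13 mm above this point, the flat steel lever arm (12 mm wide, level, from knob to pivot) 13 mm below, the colorimeter's top 39 mm below. Some 2 to 12 N sideways moves it, 15 to 25 mm of travel a click; let go, it springs back to rest
- lever_pivot (a point): point on the lever's vertical pivot axis; the knob's centre circles it at a radius of 100 mm. At rest the lever points from the pivot towards the colorimeter's front right corner; it swings towards the cap's side
- stopper: bystander: black rubber stopper, 22 mm across and 22 mm tall, standing on the far left corner of the colorimeter's top; origin at the centre of its underside
- tube_rack: bystander: wooden test-tube rack, 60 x 150 x 66 mm with glass tubes up to 124 mm high, to the right of the colorimeter; origin under its centre
- beaker: bystander: glass beaker, 68 mm across, 85 mm high, left of the colorimeter; origin under its centre
- flask: bystander: conical glass flask, 72 mm across, 115 mm high, left of and further back than the beaker; origin under its centre
- petri_dish: bystander: flat clear dish, 90 mm across, 16 mm high, in front of the colorimeter; origin under its centre
- paper_box: bystander: flat green carton, 75 x 110 x 25 mm, in front and to the right of the colorimeter; origin under its centre
- marker: bystander: yellow marker pen lying on the bench, 14 mm thick, 120 mm long, in front of the colorimeter; origin under its centre

How it is judged:
By the outcome, as a careful person would: the job done as asked, in the order asked, and still so for the second after the job is handed in, while the arm keeps its last pose, push and grip.
It also fails if it takes over 64 s, if anything falls off the work surface, if the arm or the gripper's body presses on something with over 40 N, if the wrist force passes 120 N, or if a joint passes its speed limit or range.

## Working session

There is one attempt and no reset: what is moved stays moved. The work goes in short steps, Python scripts to look and compute and a tool call to move; the robot and the scene stay as the last step left them, time stands still between calls to the robot, and variables do not carry over. Pictures are saved under pics/ and viewed, about 8 in all and at most 12, crops included, and the job is handed in when it is done.

Besides the shell and the picture viewer there is one more tool, called after ">>>" by a JSON object that holds its "api" and its "payload". arm_command: Moves the arm, as the interface text tells. Its arguments: {"type":"object","properties":{"series":{"type":"array"}},"required":["series"]}

```bash
ls; mkdir -p pics; cat > h.py <<'E'
import numpy as np, cv2
from cell import arm
from scipy.spatial.transform import Rotation as R
def cam(n):
    p=arm.camera_params(n); K=np.array(p["camera_matrix"],float); D=np.array(p["D"],float)
    a=np.array(p["attitude"],float)
    Rm=a if a.shape==(3,3) else R.from_euler('xyz',a).as_matrix()
    return K,D,np.array(p["origin"],float),Rm
def ray(n,uv):
    K,D,o,Rm=cam(n); q=cv2.undistortPoints(np.array(uv,float).reshape(-1,1,2),K,D).reshape(-1,2)
    d=np.c_[q[:,0],-q[:,1],-np.ones(len(q))]
    return o,d@Rm.T
def atz(n,uv,z):
    o,d=ray(n,uv); return o+d*((z-o[2])/d[:,2])[:,None]
def atdepth(n,uv,dep):
    o,d=ray(n,uv); return o+d*np.array(dep)[:,None]
def proj(n,P):
    K,D,o,Rm=cam(n); c=(np.array(P,float).reshape(-1,3)-o)@Rm; c=c*[1,-1,-1]
    return cv2.projectPoints(c.reshape(-1,1,3),np.zeros(3),np.zeros(3),K,D)[0].reshape(-1,2)
def shot(n,f):
    im,d=arm.get_image(n); cv2.imwrite(f'pics/{f}.png',im[:,:,::-1]); np.save(f'pics/{f}.npy',d); return im,d
E
python3 - <<'E'
from h import *
for n in("top","scene"):
    print(n,arm.camera_params(n)); shot(n,n+'0')
print(arm.get_obs(),arm.grip_depth)
E
```

```text
pics
top {'camera_matrix': array([[519.32036249,   0.        , 317.19524009],
       [  0.        , 519.32036249, 240.57409998],
       [  0.        ,   0.        ,   1.        ]]), 'D': array([-0.03937574,  0.        ,  0.        ,  0.        ,  0.        ]), 'origin': array([0.42846721, 0.03672548, 0.90806423]), 'attitude': array([ 0.12885281, -0.01065832, -1.57077799])}
scene {'camera_matrix': array([[591.23974502,   0.        , 323.66845761],
       [  0.        , 591.23974502, 239.4553957 ],
       [  0.        ,   0.        ,   1.        ]]), 'D': array([-0.07070691,  0.        ,  0.        ,  0.        ,  0.        ]), 'origin': array([ 1.29004067, -0.19285961,  1.00636179]), 'attitude': array([0.73719647, 0.01507683, 1.25284991])}
{'clock': 0.1, 'joint_positions': array([-1.33008189,  0.47770153,  0.0223478 ,  1.55634013, -0.0115076 ,
        1.10931569, -0.08310085]), 'joint_velocities': array([ 1.08804663e-03, -6.27813509e-04, -6.29666697e-04, -8.90814716e-05,
       -9.57740846e-04, -5.71008183e-04,  1.53333342e-04]), 'tau': array([ 4.50320149e-03, -5.84087241e+01,  1.54047802e+00, -2.73312914e+01,
       -5.41436125e-02,  1.31899994e-02,  3.53737460e-05]), 'ee_pos': array([0.23052928, 0.63383215, 0.22179498]), 'eef_rot': array([-1.57242889e+00, -1.14000270e-04, -3.48803005e-01]), 'force': array([ 0.18018084, -0.06001602, -0.20672017]), 'torque': array([ 0.02378927,  0.04651074, -0.02433519]), 'finger_gap': 0.08801239462989777} 0.0187
```

View pics/top0.png

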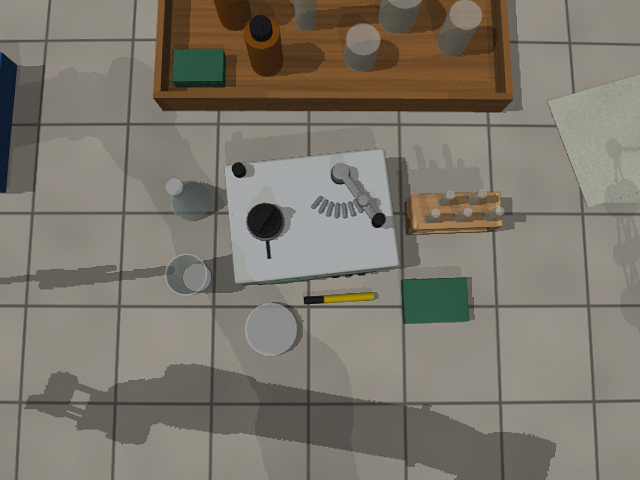

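View pics/scene0.png

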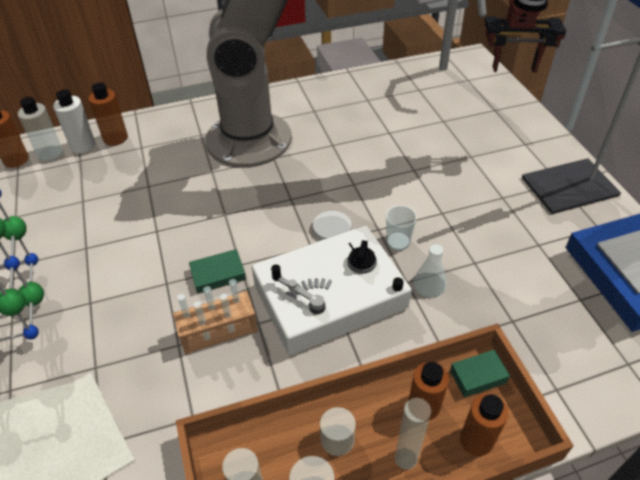

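The top view shows the colorimeter at about (225,150)–(399,283), the cap at (265,221), the knob at (378,219) and the pivot near (340,172). I'll zoom in on it next.

```bash
python3 - <<'E'
from h import *
im=cv2.imread('pics/top0.png'); d=np.load('pics/top0.npy')
c=im[145:290,220:405]; cv2.imwrite('pics/z.png',cv2.resize(c,None,fx=4.2,fy=4.0,interpolation=cv2.INTER_CUBIC))
cor=[(225,166),(384,150),(399,266),(236,283)]
P=atz('top',cor,.072);print(P.round(4),[np.linalg.norm(P[i]-P[(i+1)%4]).round(3) for i in range(4)])
for uv in [(265,221),(378,219),(340,172),(300,240)]:
    print(uv,atdepth('top',[uv],[d[uv[1],uv[0]]]).round(4))
# heights in cap region
E
```

```text
[[ 0.661   0.1804  0.072 ]
 [ 0.6892 -0.0835  0.072 ]
 [ 0.4955 -0.1045  0.072 ]
 [ 0.4679  0.1582  0.072 ]] [np.float64(0.265), np.float64(0.195), np.float64(0.264), np.float64(0.194)]
(265, 221) [[0.5613 0.1088 0.1171]]
(378, 219) [[ 0.5635 -0.0648  0.1244]]
(340, 172) [[ 0.6448 -0.0086  0.096 ]]
(300, 240) [[0.5376 0.0557 0.0725]]
```

View pics/z.png

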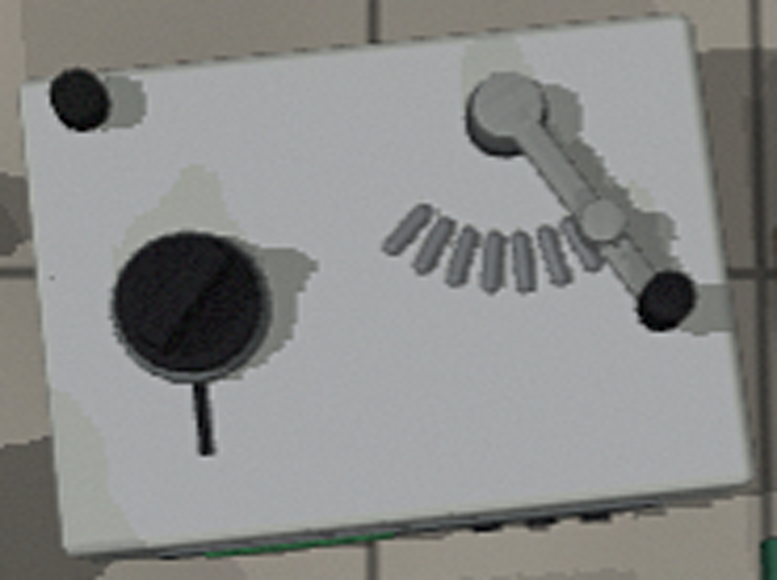

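```bash
python3 - <<'E'
from h import *
d=np.load('pics/top0.npy'); 
def pts(u0,u1,v0,v1):
    uu,vv=np.meshgrid(np.arange(u0,u1),np.arange(v0,v1)); uv=np.c_[uu.ravel(),vv.ravel()]
    dd=d[uv[:,1],uv[:,0]]; k=dd>0; return atdepth('top',uv[k],dd[k])
P=pts(240,292,196,246)
B=P[P[:,2]>.110]; r=cv2.minAreaRect((B[:,:2]*1000).astype(np.float32)); c=B.mean(0)
w=np.linalg.svd(B[:,:2]-c[:2])[2][0]
print('bar',len(B),c.round(4),r,'long dir deg',np.degrees(np.arctan2(w[1],w[0])))
Dk=P[P[:,2]>.086]; print('cap',len(Dk),cv2.minEnclosingCircle((Dk[:,:2]*1000).astype(np.float32)))
K=pts(365,392,205,232);K=K[K[:,2]>.118];print('knob',len(K),K.mean(0).round(4),cv2.minEnclosingCircle((K[:,:2]*1000).astype(np.float32)))
V=pts(325,356,158,190);V=V[V[:,2]>.09];print('pivot',len(V),V.mean(0).round(4),cv2.minEnclosingCircle((V[:,:2]*1000).astype(np.float32)))
T=pts(220,405,145,290);T=T[(abs(T[:,2]-.072)<.004)];r=cv2.minAreaRect((T[:,:2]*1000).astype(np.float32));print('top',r,np.median(T[:,2]))
rib=np.array([(430,208),(383,252),(443,218),(420,270),(472,230),(455,285),(495,232),(492,290),(520,234),(528,290),(545,228),(565,283),(568,222),(598,268)])/[4.2,4.0]+[220,145]
Q=atz('top',rib,.078);piv=V.mean(0)
print(np.degrees(np.arctan2(Q[:,1]-piv[1],Q[:,0]-piv[0])).reshape(-1,2).round(1))
E
```

```text
bar 278 [0.5667 0.1117 0.1171] ((566.9964599609375, 112.07794189453125), (14.79088306427002, 45.56314468383789), 56.67676544189453) long dir deg 146.84305458512964
cap 946 ((566.1455078125, 111.76715850830078), 29.078134536743164)
knob 128 [ 0.5641 -0.0668  0.124 ] ((564.3461303710938, -66.88119506835938), 9.581808090209961)
pivot 343 [ 0.6395 -0.0139  0.0983] ((637.107421875, -17.14014434814453), 25.83888053894043)
top ((580.5174560546875, 38.15852355957031), (199.601806640625, 269.6199035644531), 6.464058876037598) 0.07259845953786337
[[ 133.6  134.2]
 [ 141.8  147.1]
 [ 157.3  159.5]
 [ 168.9  171.8]
 [-177.9 -176.1]
 [-164.3 -163.3]
 [-151.6 -150.7]]
```

>>> {"api": "arm_command", "payload": {"series": [{"claw":1,"xyz":[0.99,0,-0.75],"rot":[0,0,0]},{"claw":1,"xyz":[0.99,0,-0.75],"rot":[0,0,0]},{"claw":1,"xyz":[0.99,0,-0.75],"rot":[0,0,0]},{"claw":1,"xyz":[0.99,0,-0.75],"rot":[0,0,0]},{"claw":1,"xyz":[0.99,0,-0.75],"rot":[0,0,0]},{"claw":1,"xyz":[0.99,0,-0.75],"rot":[0,0,0]},{"claw":1,"xyz":[0.99,0,-0.75],"rot":[0,0,0]},{"claw":1,"xyz":[0.99,0,-0.75],"rot":[0,0,0]}]}}

```text
clock: 0.77
ee_pos: [0.3622, 0.4223, 0.2167]
eef_rot: [-1.578, 0.005, -0.333]
force: [1.2, 0.8, -0.3]
finger_gap: 0.0876
```

>>> {"api": "arm_command", "payload": {"series": [{"claw":1,"xyz":[0.99,0,-0.75],"rot":[0,0,0]},{"claw":1,"xyz":[0.99,0,-0.75],"rot":[0,0,0]},{"claw":1,"xyz":[0.99,0,-0.75],"rot":[0,0,0]},{"claw":1,"xyz":[0.99,0,-0.75],"rot":[0,0,0]},{"claw":1,"xyz":[0.99,0,-0.75],"rot":[0,0,0]},{"claw":1,"xyz":[0.99,0,-0.75],"rot":[0,0,0]},{"claw":1,"xyz":[0.99,0,-0.75],"rot":[0,0,0]},{"claw":1,"xyz":[0.99,0,-0.75],"rot":[0,0,0]}]}}

```text
clock: 1.43
ee_pos: [0.5035, 0.2027, 0.2148]
eef_rot: [-1.581, 0.008, -0.332]
force: [0.2, 0.4, 0.0]
finger_gap: 0.088
```

```bash
cat >> h.py <<'E'
def go(x,y,z,yawdeg,tilt=True):
    o=arm.get_obs(); A=R.from_euler('xyz',o['eef_rot']); T=R.from_euler('xyz',[-np.pi/2,0,np.radians(yawdeg)])
    d=A.inv().apply(np.array([x,y,z])-o['ee_pos'])/.025; r=(A.inv()*T).as_rotvec()/.12
    print('t',round(o['clock'],2),'pos',o['ee_pos'].round(4),'rpy',np.degrees(o['eef_rot']).round(1),'F',o['force'].round(1),'T',o['torque'].round(2),'gap',round(o['finger_gap'],4))
    print('shift units',d.round(2),'rot units',r.round(2))
E
python3 -c "
from h import *
go(.567,.112,.18,-33.2); print(arm.get_obs()['joint_positions'].round(2))
print('pivot',atz('top',[(340.7,170)],.098))"
```

```text
t 1.43 pos [0.5035 0.2027 0.2148] rpy [-90.6   0.5 -19. ] F [0.2 0.4 0. ] T [ 0.06 -0.06 -0.03] gap 0.088
shift units [ 3.6   1.39 -2.59] rot units [ 0.1   2.06 -0.05]
[-0.67  0.28  0.21  1.88 -0.07  1.    0.8 ]
pivot [[ 0.64758339 -0.00959188  0.098     ]]
```

>>> {"api": "arm_command", "payload": {"series": [{"claw":1,"xyz":[0.9,0.35,-0.65],"rot":[0,0,0]},{"claw":1,"xyz":[0.9,0.35,-0.65],"rot":[0,0,0]},{"claw":1,"xyz":[0.9,0.35,-0.65],"rot":[0,0,0]},{"claw":1,"xyz":[0.9,0.35,-0.65],"rot":[0,0,0]},{"claw":1,"xyz":[0,0,0],"rot":[0.05,1,-0.02]},{"claw":1,"xyz":[0,0,0],"rot":[0.05,1,-0.02]},{"claw":1,"xyz":[0,0,0],"rot":[0,0,0]}]}}

```text
clock: 2.02
ee_pos: [0.5721, 0.0953, 0.1767]
eef_rot: [-1.574, -0.0, -0.593]
force: [-0.4, -0.6, 0.3]
finger_gap: 0.0875
```

```bash
python3 -c "
from h import *
go(.567,.112,.096,-33.2); print(arm.get_obs()['joint_positions'].round(2))"
```

```text
t 2.02 pos [0.5721 0.0953 0.1767] rpy [-90.2  -0.  -34. ] F [-0.4 -0.6  0.3] T [-0.03  0.04  0.07] gap 0.0875
shift units [-0.54  3.22  0.45] rot units [ 0.03 -0.12  0.  ]
[-0.52  0.38  0.31  1.85 -0.14  0.94  0.83]
```

>>> {"api": "arm_command", "payload": {"series": [{"claw":1,"xyz":[-0.54,0,0.45],"rot":[0.03,-0.1,0]},{"claw":1,"xyz":[0,0.7,0],"rot":[0,0,0]},{"claw":1,"xyz":[0,0.7,0],"rot":[0,0,0]},{"claw":1,"xyz":[0,0.6,0],"rot":[0,0,0]},{"claw":1,"xyz":[0,0,0],"rot":[0,0,0]}]}}

```text
clock: 2.43
ee_pos: [0.5655, 0.1195, 0.1256]
eef_rot: [-1.568, 0.001, -0.558]
force: [-0.0, 0.1, -0.5]
finger_gap: 0.0876
```

```bash
python3 -c "
from h import *
go(.567,.112,.097,-33.2)"
```

```text
t 2.43 pos [0.5655 0.1195 0.1256] rpy [-89.8   0.  -31.9] F [-0.   0.1 -0.5] T [0.04 0.05 0.03] gap 0.0876
shift units [ 0.21  1.14 -0.23] rot units [-0.03  0.18 -0.01]
```

>>> {"api": "arm_command", "payload": {"series": [{"claw":1,"xyz":[0.15,0.3,-0.16],"rot":[0,0.12,0]},{"claw":1,"xyz":[0,0.3,0],"rot":[0,0,0]},{"claw":1,"xyz":[0,0.3,0],"rot":[0,0,0]},{"claw":1,"xyz":[0,0,0],"rot":[0,0,0]},{"claw":1,"xyz":[0,0,0],"rot":[0,0,0]}]}}

```text
clock: 2.85
ee_pos: [0.5663, 0.1179, 0.1027]
eef_rot: [-1.566, 0.001, -0.562]
force: [0.1, 0.4, -0.5]
finger_gap: 0.088
```

```bash
python3 -c "
from h import *
go(.567,.112,.097,-33.2)"
```

```text
t 2.85 pos [0.5663 0.1179 0.1027] rpy [-89.7   0.1 -32.2] F [ 0.1  0.4 -0.5] T [-0.01 -0.   -0.02] gap 0.088
shift units [ 0.15  0.23 -0.19] rot units [-0.04  0.14 -0.01]
```

>>> {"api": "arm_command", "payload": {"series": [{"claw":1,"xyz":[0.15,0.15,-0.19],"rot":[-0.04,0.14,0]},{"claw":1,"xyz":[0.08,0.1,-0.1],"rot":[0,0.05,0]},{"claw":1,"xyz":[0,0,0],"rot":[0,0,0]}]}}

```text
clock: 3.1
ee_pos: [0.5681, 0.108, 0.0968]
eef_rot: [-1.57, 0.0, -0.587]
force: [-0.0, 0.4, -0.0]
finger_gap: 0.0878
```

```bash
python3 -c "
from h import *
go(.567,.112,.097,-33.2); shot('scene','s1'); im=cv2.imread('pics/s1.png'); cv2.imwrite('pics/s1z.png',cv2.resize(im[190:350,240:440],None,fx=4,fy=3.7))"
```

```text
t 3.1 pos [0.5681 0.108  0.0968] rpy [-89.9   0.  -33.6] F [-0.   0.4 -0. ] T [-0.02  0.07  0.06] gap 0.0878
shift units [-0.13 -0.01  0.11] rot units [-0.01 -0.06 -0.  ]
```

View pics/s1z.png

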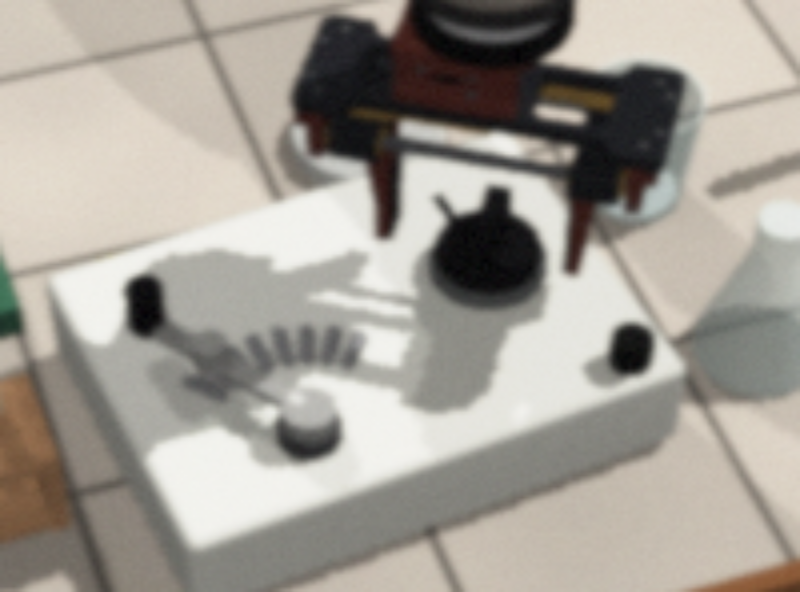

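The crop shows the fingers straddling the cap at (488,250), with the bar seen end-on at (498,200) between them. I'll centre the gripper and close it.

>>> {"api": "arm_command", "payload": {"series": [{"claw":1,"xyz":[-0.13,0,0.12],"rot":[0,-0.06,0]},{"claw":1,"xyz":[0,0,0],"rot":[0,0,0]},{"claw":-1,"xyz":[0,0,0],"rot":[0,0,0]},{"claw":-1,"xyz":[0,0,0],"rot":[0,0,0]},{"claw":-1,"xyz":[0,0,0],"rot":[0,0,0]},{"claw":-1,"xyz":[0,0,0],"rot":[0,0,0]},{"claw":-1,"xyz":[0,0,0],"rot":[0,0,0]},{"claw":-1,"xyz":[0,0,0],"rot":[0,0,0]}]}}

```text
clock: 3.82
ee_pos: [0.5676, 0.1134, 0.0979]
eef_rot: [-1.568, -0.001, -0.579]
force: [-1.0, -0.3, -0.1]
finger_gap: 0.0515
```

```bash
python3 -c "
from h import *
go(.567,.112,.097,-33.2)"
```

```text
t 3.82 pos [0.5676 0.1134 0.0979] rpy [-89.8  -0.  -33.1] F [-1.  -0.3 -0.1] T [-0.01  0.04 -0.02] gap 0.0515
shift units [ 0.01  0.04 -0.06] rot units [-0.02  0.01  0.  ]
```

>>> {"api": "arm_command", "payload": {"series": [{"claw":-1,"xyz":[0,0,-0.05],"rot":[0,0,0]},{"claw":-1,"xyz":[0,0,0],"rot":[0,0,0]},{"claw":-1,"xyz":[0,0,0],"rot":[0,0,0]},{"claw":-1,"xyz":[0,0,0],"rot":[0,0,0]},{"claw":-1,"xyz":[0,0,0],"rot":[0,0,0]},{"claw":-1,"xyz":[0,0,0],"rot":[0,0,0]},{"claw":-1,"xyz":[0,0,0],"rot":[0,0,0]},{"claw":-1,"xyz":[0,0,0],"rot":[0,0,0]}]}}

```text
clock: 4.48
ee_pos: [0.5673, 0.1128, 0.0979]
eef_rot: [-1.567, -0.001, -0.578]
force: [-0.5, 0.3, -0.2]
finger_gap: 0.0141
```

```bash
python3 -c "
from h import *
go(.567,.112,.097,-33.2)"
```

```text
t 4.48 pos [0.5673 0.1128 0.0979] rpy [-89.8  -0.1 -33.1] F [-0.5  0.3 -0.2] T [-0.03  0.03 -0.06] gap 0.0141
shift units [ 0.01  0.04 -0.03] rot units [-0.03  0.01  0.01]
```

>>> {"api": "arm_command", "payload": {"series": [{"claw":-1,"xyz":[0,0,0],"rot":[0,0.5,0]},{"claw":-1,"xyz":[0,0,0],"rot":[0,0.5,0]},{"claw":-1,"xyz":[0,0,0],"rot":[0,0.5,0]},{"claw":-1,"xyz":[0,0,0],"rot":[0,0.5,0]},{"claw":-1,"xyz":[0,0,0],"rot":[0,0.5,0]},{"claw":-1,"xyz":[0,0,0],"rot":[0,0.5,0]},{"claw":-1,"xyz":[0,0,0],"rot":[0,0.5,0]},{"claw":-1,"xyz":[0,0,0],"rot":[0,0.5,0]}]}}

```text
clock: 5.15
ee_pos: [0.5673, 0.1127, 0.0979]
eef_rot: [-1.567, 0.001, -1.077]
force: [0.7, -0.3, 0.1]
finger_gap: 0.0139
```

```bash
python3 -c "
from h import *
go(.567,.112,.097,-83.6)"
```

```text
t 5.15 pos [0.5673 0.1127 0.0979] rpy [-89.8   0.  -61.7] F [ 0.7 -0.3  0.1] T [-0.04 -0.04  0.04] gap 0.0139
shift units [ 0.02  0.04 -0.02] rot units [-0.03  3.18 -0.01]
```

>>> {"api": "arm_command", "payload": {"series": [{"claw":-1,"xyz":[0,0,0],"rot":[0,0.5,0]},{"claw":-1,"xyz":[0,0,0],"rot":[0,0.5,0]},{"claw":-1,"xyz":[0,0,0],"rot":[0,0.5,0]},{"claw":-1,"xyz":[0,0,0],"rot":[0,0.5,0]},{"claw":-1,"xyz":[0,0,0],"rot":[0,0.4,0]},{"claw":-1,"xyz":[0,0,0],"rot":[0,0.3,0]}]}}

```text
clock: 5.65
ee_pos: [0.5672, 0.1127, 0.0979]
eef_rot: [-1.568, 0.001, -1.417]
force: [1.9, 0.1, -0.3]
finger_gap: 0.0137
```

```bash
python3 -c "
from h import *
go(.567,.112,.097,-83.6)"
```

```text
t 5.65 pos [0.5672 0.1127 0.0979] rpy [-89.9   0.1 -81.2] F [ 1.9  0.1 -0.3] T [-0.07  0.02  0.  ] gap 0.0137
shift units [ 0.03  0.04 -0.01] rot units [-0.02  0.35 -0.01]
```

>>> {"api": "arm_command", "payload": {"series": [{"claw":-1,"xyz":[0,0,0],"rot":[0,0.3,0]},{"claw":-1,"xyz":[0,0,0],"rot":[0,0.3,0]},{"claw":-1,"xyz":[0,0,0],"rot":[0,0.3,0]}]}}

```text
clock: 5.9
ee_pos: [0.5673, 0.1128, 0.098]
eef_rot: [-1.568, 0.001, -1.527]
force: [-0.2, -0.3, -0.6]
finger_gap: 0.0147
```

```bash
python3 -c "
from h import *
go(.567,.112,.097,-83.6)"
```

```text
t 5.9 pos [0.5673 0.1128 0.098 ] rpy [-89.9   0.  -87.5] F [-0.2 -0.3 -0.6] T [-0.13 -0.04  0.85] gap 0.0147
shift units [ 0.03  0.04 -0.01] rot units [-0.02 -0.57 -0.  ]
```

>>> {"api": "arm_command", "payload": {"series": [{"claw":-1,"xyz":[0,0,0],"rot":[0,0.4,0]},{"claw":-1,"xyz":[0,0,0],"rot":[0,0.5,0]},{"claw":-1,"xyz":[0,0,0],"rot":[0,0.5,0]}]}}

```text
clock: 6.15
ee_pos: [0.5672, 0.1135, 0.098]
eef_rot: [-1.569, -0.0, -1.693]
force: [1.0, -0.6, -0.7]
finger_gap: 0.0168
```

```bash
python3 -c "
from h import *
go(.567,.112,.097,-83.6)"
```

```text
t 6.15 pos [0.5672 0.1135 0.098 ] rpy [-89.9  -0.  -97. ] F [ 1.  -0.6 -0.7] T [-0.24 -0.02  1.08] gap 0.0168
shift units [ 0.06  0.04 -0.  ] rot units [-0.02 -1.95  0.  ]
```

Torque is 1.1 N·m and the jaws are being wedged apart, so the cap is on its stop. I'll release, rise and check with a picture.

>>> {"api": "arm_command", "payload": {"series": [{"claw":1,"xyz":[0,0,0],"rot":[0,0,0]},{"claw":1,"xyz":[0,0,0],"rot":[0,0,0]},{"claw":1,"xyz":[0,0,0],"rot":[0,0,0]},{"claw":1,"xyz":[0,0,0],"rot":[0,0,0]},{"claw":1,"xyz":[0,-0.6,0],"rot":[0,0,0]},{"claw":1,"xyz":[0,-0.8,0],"rot":[0,0,0]},{"claw":1,"xyz":[0,-0.8,0],"rot":[0,0,0]},{"claw":1,"xyz":[0,-0.4,0],"rot":[0,0,0]}]}}

```text
clock: 6.82
ee_pos: [0.5641, 0.112, 0.1621]
eef_rot: [-1.576, -0.004, -1.69]
force: [-0.1, 0.9, -0.8]
finger_gap: 0.0674
```

```bash
python3 -c "
from h import *
go(.5643,-.0669,.17,-56); print(arm.get_obs()['joint_positions'].round(2))
shot('scene','s2'); im=cv2.imread('pics/s2.png'); cv2.imwrite('pics/s2z.png',cv2.resize(im[190:350,240:440],None,fx=4,fy=3.7))"
```

```text
t 6.82 pos [0.5641 0.112  0.1621] rpy [-90.3  -0.2 -96.8] F [-0.1  0.9 -0.8] T [-0.05  0.02  0.02] gap 0.0674
shift units [ 7.1  -0.29  0.86] rot units [ 0.05 -5.94  0.02]
[-0.78  0.44  0.62  1.89 -0.31  0.92 -0.13]
```

View pics/s2z.png

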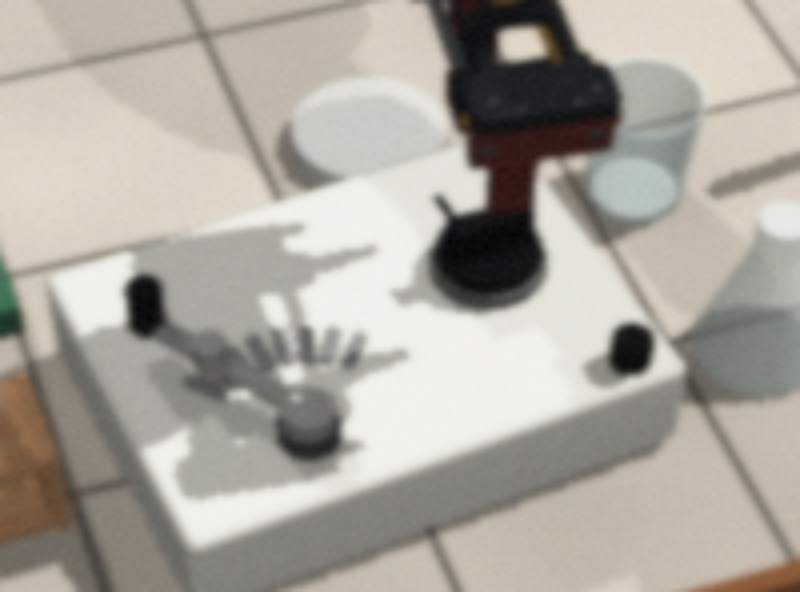

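The cap bar now appears in line with the colorimeter's y, with the index mark at (445,205). I'll confirm with depth later. Next I move over the knob.

>>> {"api": "arm_command", "payload": {"series": [{"claw":1,"xyz":[0.9,-0.05,0.1],"rot":[0,0,0]},{"claw":1,"xyz":[0.9,-0.1,0.1],"rot":[0,0,0]},{"claw":1,"xyz":[0.9,-0.1,0.1],"rot":[0,0,0]},{"claw":1,"xyz":[0.9,0,0.1],"rot":[0,0,0]},{"claw":1,"xyz":[0.9,0,0.1],"rot":[0,0,0]},{"claw":1,"xyz":[0.9,0,0.1],"rot":[0,0,0]},{"claw":1,"xyz":[0.7,0,0.1],"rot":[0,0,0]},{"claw":1,"xyz":[0.4,0,0.1],"rot":[0,0,0]}]}}

```text
clock: 7.53
ee_pos: [0.565, -0.0533, 0.1663]
eef_rot: [-1.575, -0.0, -1.678]
force: [-0.2, -0.8, 0.3]
finger_gap: 0.0877
```

>>> {"api": "arm_command", "payload": {"series": [{"claw":1,"xyz":[0,0,0],"rot":[0,1,0]},{"claw":1,"xyz":[0,0,0],"rot":[0,1,0]},{"claw":1,"xyz":[0,0,0],"rot":[0,1,0]},{"claw":1,"xyz":[0,0,0],"rot":[0,1,0]},{"claw":1,"xyz":[0,0,0],"rot":[0,1,0]},{"claw":1,"xyz":[0,0,0],"rot":[0,1,0]},{"claw":1,"xyz":[0,0,0],"rot":[0,0.6,0]},{"claw":1,"xyz":[0,0,0],"rot":[0,0,0]}]}}

```text
clock: 8.2
ee_pos: [0.5637, -0.0558, 0.1619]
eef_rot: [-1.576, -0.006, -2.506]
force: [-0.2, -0.7, -0.2]
finger_gap: 0.0877
```

```bash
python3 -c "
from h import *
go(.5643,-.0669,.104,-146); print(arm.get_obs()['joint_positions'].round(2))
im,d=shot('top','t1')
def pts(u0,u1,v0,v1):
    uu,vv=np.meshgrid(np.arange(u0,u1),np.arange(v0,v1)); uv=np.c_[uu.ravel(),vv.ravel()]
    dd=d[uv[:,1],uv[:,0]]; k=dd>0; return atdepth('top',uv[k],dd[k])
P=pts(240,292,196,246);B=P[(P[:,2]>.110)&(P[:,2]<.125)];print(len(B),B.mean(0),cv2.minAreaRect((B[:,:2]*1000).astype(np.float32)))
w=np.linalg.svd(B[:,:2]-B.mean(0)[:2])[2][0];print(np.degrees(np.arctan2(w[1],w[0])))
"
```

```text
t 8.2 pos [ 0.5637 -0.0558  0.1619] rpy [ -90.3   -0.4 -143.6] F [-0.2 -0.7 -0.2] T [-0.02  0.06  0.01] gap 0.0877
shift units [0.23 2.32 0.38] rot units [0.04 0.35 0.05]
[-0.65  0.49  0.85  1.91 -0.45  0.95 -0.52]
284 [0.56668208 0.11154725 0.11709423] ((567.2001953125, 112.03646087646484), (14.536696434020996, 46.087440490722656), 6.263315200805664)
96.01975656463735
```

The cap bar lies at 96.0–96.3°, against 96.5° for the box's y axis, so it is closed. I'll descend on the knob.

>>> {"api": "arm_command", "payload": {"series": [{"claw":1,"xyz":[0.2,0,0.36],"rot":[0.04,0.3,0.05]},{"claw":1,"xyz":[0,0.6,0],"rot":[0,0,0]},{"claw":1,"xyz":[0,0.5,0],"rot":[0,0,0]},{"claw":1,"xyz":[0,0.5,0],"rot":[0,0,0]},{"claw":1,"xyz":[0,0,0],"rot":[0,0,0]}]}}

```text
clock: 8.67
ee_pos: [0.5658, -0.0676, 0.1195]
eef_rot: [-1.57, 0.002, -2.535]
force: [-0.2, -0.6, -0.4]
finger_gap: 0.0879
```

```bash
python3 -c "
from h import *
go(.5643,-.0669,.104,-146)"
```

```text
t 8.67 pos [ 0.5658 -0.0676  0.1195] rpy [-8.990e+01  1.000e-01 -1.452e+02] F [-0.2 -0.6 -0.4] T [-0.01  0.2  -0.04] gap 0.0879
shift units [ 0.03  0.62 -0.06] rot units [-0.01  0.11 -0.02]
```

>>> {"api": "arm_command", "payload": {"series": [{"claw":1,"xyz":[0,0.45,0],"rot":[0,0.1,0]},{"claw":1,"xyz":[0,0.2,0],"rot":[0,0,0]},{"claw":1,"xyz":[0,0,0],"rot":[0,0,0]}]}}

```text
clock: 8.92
ee_pos: [0.5655, -0.0684, 0.1012]
eef_rot: [-1.57, 0.001, -2.549]
force: [0.2, -0.0, -0.3]
finger_gap: 0.0879
```

```bash
python3 -c "
from h import *
go(.5643,-.0669,.104,-146)"
```

```text
t 8.92 pos [ 0.5655 -0.0684  0.1012] rpy [-9.00e+01  1.00e-01 -1.46e+02] F [ 0.2 -0.  -0.3] T [-0.07  0.08 -0.04] gap 0.0879
shift units [ 0.01 -0.11 -0.08] rot units [-0.01 -0.01 -0.01]
```

>>> {"api": "arm_command", "payload": {"series": [{"claw":1,"xyz":[0,-0.12,-0.08],"rot":[0,0,0]},{"claw":-1,"xyz":[0,0,0],"rot":[0,0,0]},{"claw":-1,"xyz":[0,0,0],"rot":[0,0,0]},{"claw":-1,"xyz":[0,0,0],"rot":[0,0,0]},{"claw":-1,"xyz":[0,0,0],"rot":[0,0,0]},{"claw":-1,"xyz":[0,0,0],"rot":[0,0,0]},{"claw":-1,"xyz":[0,0,0],"rot":[0,0,0]},{"claw":-1,"xyz":[0,0,0],"rot":[0,0,0]}]}}

```text
clock: 9.58
ee_pos: [0.5655, -0.0664, 0.106]
eef_rot: [-1.569, 0.004, -2.548]
force: [0.1, 1.1, 0.0]
finger_gap: 0.0449
```

>>> {"api": "arm_command", "payload": {"series": [{"claw":-1,"xyz":[0,0,0],"rot":[0,0,0]},{"claw":-1,"xyz":[0,0,0],"rot":[0,0,0]},{"claw":-1,"xyz":[0,0,0],"rot":[0,0,0]},{"claw":-1,"xyz":[0,0,0],"rot":[0,0,0]},{"claw":-1,"xyz":[0,0,0],"rot":[0,0,0]},{"claw":-1,"xyz":[0,0,0],"rot":[0,0,0]}]}}

```text
clock: 10.08
ee_pos: [0.5654, -0.0661, 0.1061]
eef_rot: [-1.569, 0.004, -2.548]
force: [-0.6, 0.4, 0.4]
finger_gap: 0.0192
```

```bash
cat >> h.py <<'E'
def lev(p=(.6475,-.0100)):
    o=arm.get_obs(); v=o['ee_pos'][:2]-p; th=np.arctan2(v[1],v[0])%(2*np.pi); t=np.array([np.sin(th),-np.cos(th)])
    F=o['force']; A=R.from_euler('xyz',o['eef_rot']).inv()
    print('t',round(o['clock'],2),'th',np.degrees(th).round(2),'r',np.linalg.norm(v).round(4),'z',o['ee_pos'][2].round(4),'xy',o['ee_pos'][:2].round(4),'Ft',round(-F[:2]@t,2),'Fr',round(F[:2]@v/np.linalg.norm(v),2),'Fz',F[2].round(1),'yaw',np.degrees(o['eef_rot'][2]).round(1),'gap',round(o['finger_gap'],4),'tool z in world',A.inv().apply([0,0,1]).round(2))
E
python3 -c "
from h import *
lev()"
```

```text
t 10.08 th 214.35 r 0.0994 z 0.1061 xy [ 0.5654 -0.0661] Ft -0.68 Fr 0.28 Fz 0.4 yaw -146.0 gap 0.0192 tool z in world [ 0.56 -0.83  0.  ]
```

>>> {"api": "arm_command", "payload": {"series": [{"claw":-1,"xyz":[0,0,-0.1],"rot":[0,0.2,0]}]}}

```text
clock: 10.17
ee_pos: [0.5651, -0.0655, 0.1063]
eef_rot: [-1.566, 0.005, -2.573]
force: [6.3, -6.0, -7.9]
finger_gap: 0.0196
```

>>> {"api": "arm_command", "payload": {"series": [{"claw":-1,"xyz":[0,0,-0.1],"rot":[0,0.2,0]}]}}

```text
clock: 10.25
ee_pos: [0.5646, -0.0649, 0.1063]
eef_rot: [-1.562, 0.006, -2.599]
force: [4.7, -4.9, -7.8]
finger_gap: 0.0194
```

>>> {"api": "arm_command", "payload": {"series": [{"claw":-1,"xyz":[0,0,-0.1],"rot":[0,0.2,0]}]}}

```text
clock: 10.33
ee_pos: [0.5642, -0.0638, 0.1062]
eef_rot: [-1.559, 0.006, -2.625]
force: [3.5, -4.1, -4.5]
finger_gap: 0.0194
```

>>> {"api": "arm_command", "payload": {"series": [{"claw":-1,"xyz":[0,0,-0.1],"rot":[0,0.2,0]}]}}

```text
clock: 10.42
ee_pos: [0.5636, -0.0628, 0.1062]
eef_rot: [-1.556, 0.007, -2.651]
force: [3.0, -4.0, -3.0]
finger_gap: 0.0195
```

```bash
python3 -c "
from h import *
lev()"
```

```text
t 10.42 th 212.21 r 0.0991 z 0.1062 xy [ 0.5636 -0.0628] Ft 5.02 Fr -0.4 Fz -3.0 yaw -151.9 gap 0.0195 tool z in world [ 0.47 -0.88  0.01]
```

>>> {"api": "arm_command", "payload": {"series": [{"claw":-1,"xyz":[0,0,-0.1],"rot":[0,0,0]},{"claw":-1,"xyz":[0,0,-0.1],"rot":[0,0,0]}]}}

```text
clock: 10.58
ee_pos: [0.5623, -0.0607, 0.1062]
eef_rot: [-1.551, 0.008, -2.654]
force: [3.2, -4.7, -4.6]
finger_gap: 0.0192
```

>>> {"api": "arm_command", "payload": {"series": [{"claw":-1,"xyz":[0,0,-0.1],"rot":[0,0,0]},{"claw":-1,"xyz":[0,0,-0.1],"rot":[0,0,0]}]}}

```text
clock: 10.75
ee_pos: [0.5612, -0.059, 0.1063]
eef_rot: [-1.545, 0.009, -2.657]
force: [5.6, -5.7, -7.4]
finger_gap: 0.0192
```

>>> {"api": "arm_command", "payload": {"series": [{"claw":-1,"xyz":[0,0,-0.1],"rot":[0,0.1,0]},{"claw":-1,"xyz":[0,0,-0.1],"rot":[0,0.1,0]}]}}

```text
clock: 10.92
ee_pos: [0.5601, -0.057, 0.1062]
eef_rot: [-1.54, 0.011, -2.685]
force: [3.5, -5.0, -3.9]
finger_gap: 0.0194
```

>>> {"api": "arm_command", "payload": {"series": [{"claw":-1,"xyz":[0,0,-0.1],"rot":[0,0.1,0]},{"claw":-1,"xyz":[0,0,-0.1],"rot":[0,0.1,0]}]}}

```text
clock: 11.08
ee_pos: [0.5589, -0.0547, 0.1064]
eef_rot: [-1.535, 0.014, -2.713]
force: [3.6, -4.4, -4.1]
finger_gap: 0.0194
```

>>> {"api": "arm_command", "payload": {"series": [{"claw":-1,"xyz":[0,0,-0.1],"rot":[0,0.1,0]},{"claw":-1,"xyz":[0,0,-0.1],"rot":[0,0.1,0]}]}}

```text
clock: 11.25
ee_pos: [0.5575, -0.0519, 0.1063]
eef_rot: [-1.532, 0.016, -2.742]
force: [2.7, -3.2, -3.4]
finger_gap: 0.0192
```

>>> {"api": "arm_command", "payload": {"series": [{"claw":-1,"xyz":[0,0,-0.1],"rot":[0,0.1,0]},{"claw":-1,"xyz":[0,0,-0.1],"rot":[0,0.1,0]}]}}

```text
clock: 11.42
ee_pos: [0.5561, -0.0488, 0.1064]
eef_rot: [-1.53, 0.018, -2.77]
force: [4.5, -7.3, -4.6]
finger_gap: 0.0194
```

```bash
python3 -c "
from h import *
lev();go(.5643,-.0669,.106,-152)"
```

```text
t 11.42 th 202.98 r 0.0993 z 0.1064 xy [ 0.5561 -0.0488] Ft 8.48 Fr -1.34 Fz -4.6 yaw -158.7 gap 0.0194 tool z in world [ 0.36 -0.93  0.04]
t 11.42 pos [ 0.5561 -0.0488  0.1064] rpy [ -87.6    1.  -158.7] F [ 4.5 -7.3 -4.6] T [-1.03 -0.59 -0.07] gap 0.0194
shift units [-0.04  0.05  0.79] rot units [-0.35 -0.98 -0.13]
```

>>> {"api": "arm_command", "payload": {"series": [{"claw":-1,"xyz":[0,0,-0.1],"rot":[-0.1,0.1,-0.03]}]}}

```text
clock: 11.5
ee_pos: [0.5557, -0.0479, 0.1065]
eef_rot: [-1.538, 0.016, -2.784]
force: [6.4, -10.0, -8.2]
finger_gap: 0.0193
```

>>> {"api": "arm_command", "payload": {"series": [{"claw":-1,"xyz":[0,0,-0.1],"rot":[-0.1,0.1,-0.03]}]}}

```text
clock: 11.58
ee_pos: [0.5555, -0.0474, 0.1064]
eef_rot: [-1.547, 0.014, -2.798]
force: [4.5, -8.3, -9.8]
finger_gap: 0.0193
```

>>> {"api": "arm_command", "payload": {"series": [{"claw":-1,"xyz":[0,0,-0.1],"rot":[-0.1,0.1,-0.03]},{"claw":-1,"xyz":[0,0,-0.1],"rot":[-0.1,0.1,-0.03]}]}}

```text
clock: 11.75
ee_pos: [0.555, -0.0463, 0.1064]
eef_rot: [-1.564, 0.008, -2.825]
force: [3.9, -6.2, -5.4]
finger_gap: 0.019
```

>>> {"api": "arm_command", "payload": {"series": [{"claw":-1,"xyz":[0,0,-0.1],"rot":[-0.1,0.1,-0.03]},{"claw":-1,"xyz":[0,0,-0.1],"rot":[-0.1,0.1,-0.03]}]}}

```text
clock: 11.92
ee_pos: [0.5546, -0.045, 0.1065]
eef_rot: [-1.582, 0.002, -2.852]
force: [2.9, -6.5, -6.0]
finger_gap: 0.0194
```

>>> {"api": "arm_command", "payload": {"series": [{"claw":-1,"xyz":[0,0,-0.1],"rot":[-0.1,0.1,-0.03]},{"claw":-1,"xyz":[0,0,-0.1],"rot":[-0.1,0.1,-0.03]}]}}

```text
clock: 12.08
ee_pos: [0.5543, -0.0438, 0.1067]
eef_rot: [-1.599, -0.004, -2.878]
force: [2.7, -6.3, -5.6]
finger_gap: 0.0196
```

```bash
python3 -c "
from h import *
lev();go(.5643,-.0669,.106,-165)"
```

```text
t 12.08 th 199.93 r 0.0991 z 0.1067 xy [ 0.5543 -0.0438] Ft 6.86 Fr -0.39 Fz -5.6 yaw -164.9 gap 0.0196 tool z in world [ 0.26 -0.97 -0.03]
t 12.08 pos [ 0.5543 -0.0438  0.1067] rpy [ -91.6   -0.3 -164.9] F [ 2.7 -6.3 -5.6] T [-1.97 -0.65  0.16] gap 0.0196
shift units [-0.15 -0.    1.  ] rot units [0.23 0.01 0.04]
```

>>> {"api": "arm_command", "payload": {"series": [{"claw":-1,"xyz":[0,0,-0.1],"rot":[0.05,0.05,0]},{"claw":-1,"xyz":[0,0,-0.1],"rot":[0.05,0.05,0]}]}}

```text
clock: 12.25
ee_pos: [0.554, -0.0429, 0.1067]
eef_rot: [-1.58, -0.003, -2.894]
force: [2.7, -5.2, -4.8]
finger_gap: 0.0197
```

>>> {"api": "arm_command", "payload": {"series": [{"claw":-1,"xyz":[0,0,-0.1],"rot":[0,0.05,0]},{"claw":-1,"xyz":[0,0,-0.1],"rot":[0,0.05,0]}]}}

```text
clock: 12.42
ee_pos: [0.5533, -0.0408, 0.1067]
eef_rot: [-1.574, -0.002, -2.909]
force: [3.2, -6.4, -4.7]
finger_gap: 0.019
```

>>> {"api": "arm_command", "payload": {"series": [{"claw":-1,"xyz":[0,0,-0.1],"rot":[-0.02,0.1,0]},{"claw":-1,"xyz":[0,0,-0.1],"rot":[-0.02,0.1,0]}]}}

```text
clock: 12.58
ee_pos: [0.5524, -0.0383, 0.1067]
eef_rot: [-1.573, -0.002, -2.936]
force: [2.6, -5.5, -4.9]
finger_gap: 0.019
```

>>> {"api": "arm_command", "payload": {"series": [{"claw":-1,"xyz":[0,0,-0.1],"rot":[-0.02,0.1,0]},{"claw":-1,"xyz":[0,0,-0.1],"rot":[-0.02,0.1,0]}]}}

```text
clock: 12.75
ee_pos: [0.5516, -0.0355, 0.1067]
eef_rot: [-1.574, -0.001, -2.964]
force: [1.9, -4.9, -4.2]
finger_gap: 0.0192
```

>>> {"api": "arm_command", "payload": {"series": [{"claw":-1,"xyz":[0,0,-0.1],"rot":[-0.02,0.1,0]},{"claw":-1,"xyz":[0,0,-0.1],"rot":[-0.02,0.1,0]}]}}

```text
clock: 12.92
ee_pos: [0.5508, -0.0323, 0.1066]
eef_rot: [-1.576, 0.0, -2.992]
force: [1.7, -4.5, -2.7]
finger_gap: 0.0195
```

```bash
python3 -c "
from h import *
lev();go(.5643,-.0669,.106,-165)"
```

```text
t 12.92 th 192.99 r 0.0992 z 0.1066 xy [ 0.5508 -0.0323] Ft 4.77 Fr -0.6 Fz -2.7 yaw -171.4 gap 0.0195 tool z in world [ 0.15 -0.99 -0.  ]
t 12.92 pos [ 0.5508 -0.0323  0.1066] rpy [ -90.3    0.  -171.4] F [ 1.7 -4.5 -2.7] T [-0.82 -0.28 -0.05] gap 0.0195
shift units [-0.33  0.02  1.45] rot units [ 0.04 -0.93 -0.  ]
```

Force is fading before the second click. I'm continuing in single rows.

>>> {"api": "arm_command", "payload": {"series": [{"claw":-1,"xyz":[0,0,-0.1],"rot":[-0.02,0.1,0]}]}}

```text
clock: 13.0
ee_pos: [0.5503, -0.0306, 0.1066]
eef_rot: [-1.577, 0.0, -3.006]
force: [1.6, -3.5, -3.2]
finger_gap: 0.0196
```

>>> {"api": "arm_command", "payload": {"series": [{"claw":-1,"xyz":[0,0,-0.1],"rot":[-0.02,0.1,0]}]}}

```text
clock: 13.08
ee_pos: [0.5501, -0.0294, 0.1067]
eef_rot: [-1.577, 0.001, -3.02]
force: [3.0, -9.9, -6.1]
finger_gap: 0.0193
```

>>> {"api": "arm_command", "payload": {"series": [{"claw":-1,"xyz":[0,0,-0.1],"rot":[-0.02,0.05,0]}]}}

```text
clock: 13.17
ee_pos: [0.5501, -0.029, 0.1067]
eef_rot: [-1.575, 0.002, -3.028]
force: [4.3, -9.1, -8.0]
finger_gap: 0.0191
```

>>> {"api": "arm_command", "payload": {"series": [{"claw":-1,"xyz":[0,0,-0.1],"rot":[-0.02,0.05,0]}]}}

```text
clock: 13.25
ee_pos: [0.55, -0.0288, 0.1067]
eef_rot: [-1.574, 0.003, -3.036]
force: [3.3, -9.5, -7.2]
finger_gap: 0.0196
```

>>> {"api": "arm_command", "payload": {"series": [{"claw":-1,"xyz":[0,0,-0.1],"rot":[-0.02,0.05,0]}]}}

```text
clock: 13.33
ee_pos: [0.55, -0.0286, 0.1067]
eef_rot: [-1.573, 0.004, -3.044]
force: [3.8, -8.2, -7.0]
finger_gap: 0.0195
```

>>> {"api": "arm_command", "payload": {"series": [{"claw":-1,"xyz":[0,0,-0.1],"rot":[-0.02,0.05,0]}]}}

```text
clock: 13.42
ee_pos: [0.5499, -0.0281, 0.1067]
eef_rot: [-1.572, 0.005, -3.052]
force: [2.3, -8.3, -6.0]
finger_gap: 0.019
```

```bash
python3 -c "
from h import *
lev();go(.5643,-.0669,.106,-165)"
```

```text
t 13.42 th 190.5 r 0.0993 z 0.1067 xy [ 0.5499 -0.0281] Ft 8.59 Fr -0.79 Fz -6.0 yaw -174.9 gap 0.019 tool z in world [ 0.09 -1.   -0.  ]
t 13.42 pos [ 0.5499 -0.0281  0.1067] rpy [ -90.     0.3 -174.9] F [ 2.3 -8.3 -6. ] T [-1.59 -0.55  0.19] gap 0.019
shift units [-0.44  0.03  1.6 ] rot units [ 0.   -1.44 -0.04]
```

Click 2 landed at about 191.3° (3.8 → 10 N), which puts the spacing at about 11.6°. Click 3 should come near 179.6°.

>>> {"api": "arm_command", "payload": {"series": [{"claw":-1,"xyz":[0,0,-0.12],"rot":[-0.03,0.05,-0.01]},{"claw":-1,"xyz":[0,0,-0.12],"rot":[-0.03,0.05,-0.01]}]}}

```text
clock: 13.58
ee_pos: [0.5495, -0.0259, 0.1067]
eef_rot: [-1.573, 0.004, -3.068]
force: [3.5, -7.8, -5.4]
finger_gap: 0.0189
```

>>> {"api": "arm_command", "payload": {"series": [{"claw":-1,"xyz":[0,0,-0.11],"rot":[-0.02,0.05,-0.01]},{"claw":-1,"xyz":[0,0,-0.11],"rot":[-0.02,0.05,-0.01]}]}}

```text
clock: 13.75
ee_pos: [0.5491, -0.0238, 0.1067]
eef_rot: [-1.572, 0.003, -3.085]
force: [2.2, -8.2, -5.2]
finger_gap: 0.0196
```

>>> {"api": "arm_command", "payload": {"series": [{"claw":-1,"xyz":[0,0,-0.1],"rot":[-0.02,0.1,-0.01]},{"claw":-1,"xyz":[0,0,-0.1],"rot":[-0.02,0.1,-0.01]}]}}

```text
clock: 13.92
ee_pos: [0.5488, -0.0214, 0.1067]
eef_rot: [-1.573, 0.001, -3.112]
force: [1.8, -6.8, -4.2]
finger_gap: 0.0194
```

>>> {"api": "arm_command", "payload": {"series": [{"claw":-1,"xyz":[0,0,-0.1],"rot":[-0.02,0.1,-0.01]},{"claw":-1,"xyz":[0,0,-0.1],"rot":[-0.02,0.1,-0.01]}]}}

```text
clock: 14.08
ee_pos: [0.5485, -0.0186, 0.1067]
eef_rot: [-1.574, -0.0, -3.14]
force: [1.6, -6.1, -4.2]
finger_gap: 0.0193
```

>>> {"api": "arm_command", "payload": {"series": [{"claw":-1,"xyz":[0,0,-0.1],"rot":[-0.02,0.1,-0.01]},{"claw":-1,"xyz":[0,0,-0.1],"rot":[-0.02,0.1,-0.01]}]}}

```text
clock: 14.25
ee_pos: [0.5482, -0.0154, 0.1066]
eef_rot: [-1.576, -0.003, 3.115]
force: [1.4, -5.5, -3.0]
finger_gap: 0.0195
```

```bash
python3 -c "
from h import *
lev();go(.5643,-.0669,.106,-175)"
```

```text
t 14.25 th 183.12 r 0.0995 z 0.1066 xy [ 0.5482 -0.0154] Ft 5.56 Fr -1.14 Fz -3.0 yaw 178.5 gap 0.0195 tool z in world [-0.03 -1.   -0.01]
t 14.25 pos [ 0.5482 -0.0154  0.1066] rpy [-9.030e+01 -1.000e-01  1.785e+02] F [ 1.4 -5.5 -3. ] T [-1.12 -0.26 -0.01] gap 0.0195
shift units [-0.7   0.01  2.04] rot units [ 0.05 -0.95  0.02]
```

>>> {"api": "arm_command", "payload": {"series": [{"claw":-1,"xyz":[0,0,-0.1],"rot":[0,0.08,0]}]}}

```text
clock: 14.33
ee_pos: [0.5481, -0.0138, 0.1067]
eef_rot: [-1.575, -0.002, 3.103]
force: [1.8, -5.5, -2.2]
finger_gap: 0.0195
```

>>> {"api": "arm_command", "payload": {"series": [{"claw":-1,"xyz":[0,0,-0.1],"rot":[0,0.08,0]}]}}

```text
clock: 14.42
ee_pos: [0.548, -0.0122, 0.1066]
eef_rot: [-1.573, -0.002, 3.092]
force: [1.6, -5.7, -4.0]
finger_gap: 0.0193
```

>>> {"api": "arm_command", "payload": {"series": [{"claw":-1,"xyz":[0,0,-0.1],"rot":[0,0.08,0]}]}}

```text
clock: 14.5
ee_pos: [0.548, -0.0106, 0.1066]
eef_rot: [-1.572, -0.002, 3.08]
force: [0.5, -5.9, -2.9]
finger_gap: 0.0192
```

>>> {"api": "arm_command", "payload": {"series": [{"claw":-1,"xyz":[0,0,-0.1],"rot":[0,0.08,0]}]}}

```text
clock: 14.58
ee_pos: [0.548, -0.0099, 0.1067]
eef_rot: [-1.569, -0.001, 3.067]
force: [2.5, -10.4, -5.7]
finger_gap: 0.0191
```

>>> {"api": "arm_command", "payload": {"series": [{"claw":-1,"xyz":[0,0,-0.1],"rot":[0,0.05,0]}]}}

```text
clock: 14.67
ee_pos: [0.548, -0.0097, 0.1067]
eef_rot: [-1.566, 0.0, 3.059]
force: [2.7, -11.3, -6.8]
finger_gap: 0.0194
```

```bash
python3 -c "
from h import *
lev();go(.5643,-.0669,.106,-175)"
```

```text
t 14.67 th 179.84 r 0.0995 z 0.1067 xy [ 0.548  -0.0097] Ft 11.32 Fr -2.69 Fz -6.8 yaw 175.2 gap 0.0194 tool z in world [-0.08 -1.    0.  ]
t 14.67 pos [ 0.548  -0.0097  0.1067] rpy [-89.7   0.  175.2] F [  2.7 -11.3  -6.8] T [-1.88 -0.44 -0.  ] gap 0.0194
shift units [-0.84  0.04  2.22] rot units [-0.04 -1.42  0.  ]
```

Click 3 landed at about 180.0° (6 → 11 N). Click 4 should come near 168.4°.

>>> {"api": "arm_command", "payload": {"series": [{"claw":-1,"xyz":[0,0,-0.12],"rot":[-0.03,0,0]},{"claw":-1,"xyz":[0,0,-0.12],"rot":[-0.03,0,0]}]}}

```text
clock: 14.83
ee_pos: [0.548, -0.0093, 0.1067]
eef_rot: [-1.565, 0.003, 3.053]
force: [1.9, -11.2, -6.3]
finger_gap: 0.0193
```

>>> {"api": "arm_command", "payload": {"series": [{"claw":-1,"xyz":[0,0,-0.12],"rot":[-0.03,0,0]},{"claw":-1,"xyz":[0,0,-0.12],"rot":[-0.03,0,0]}]}}

```text
clock: 15.0
ee_pos: [0.548, -0.009, 0.1067]
eef_rot: [-1.564, 0.005, 3.047]
force: [1.9, -10.4, -6.4]
finger_gap: 0.0193
```

>>> {"api": "arm_command", "payload": {"series": [{"claw":-1,"xyz":[0,0,-0.11],"rot":[-0.02,0.05,0]},{"claw":-1,"xyz":[0,0,-0.11],"rot":[-0.02,0.05,0]}]}}

```text
clock: 15.17
ee_pos: [0.548, -0.0085, 0.1067]
eef_rot: [-1.563, 0.007, 3.03]
force: [2.5, -8.1, -5.2]
finger_gap: 0.019
```

>>> {"api": "arm_command", "payload": {"series": [{"claw":-1,"xyz":[0,0,-0.1],"rot":[-0.02,0.1,0]},{"claw":-1,"xyz":[0,0,-0.1],"rot":[-0.02,0.1,0]}]}}

```text
clock: 15.33
ee_pos: [0.5481, -0.0068, 0.1066]
eef_rot: [-1.563, 0.008, 3.002]
force: [1.3, -6.4, -3.6]
finger_gap: 0.0189
```

```bash
python3 -c "
from h import *
lev();go(.5643,-.0669,.106,-175)"
```

```text
t 15.33 th 178.16 r 0.0995 z 0.1066 xy [ 0.5481 -0.0068] Ft 6.34 Fr -1.46 Fz -3.6 yaw 172.0 gap 0.0189 tool z in world [-0.14 -0.99  0.01]
t 15.33 pos [ 0.5481 -0.0068  0.1066] rpy [-89.6   0.5 172. ] F [ 1.3 -6.4 -3.6] T [-0.96 -0.27  0.3 ] gap 0.0189
shift units [-0.98  0.05  2.29] rot units [-0.07 -1.89 -0.06]
```

>>> {"api": "arm_command", "payload": {"series": [{"claw":-1,"xyz":[0,0,-0.1],"rot":[-0.03,0,-0.02]},{"claw":-1,"xyz":[0,0,-0.1],"rot":[-0.03,0,-0.02]}]}}

```text
clock: 15.5
ee_pos: [0.5481, -0.0046, 0.1066]
eef_rot: [-1.567, 0.004, 2.999]
force: [0.5, -8.2, -2.7]
finger_gap: 0.0194
```

>>> {"api": "arm_command", "payload": {"series": [{"claw":-1,"xyz":[0,0,-0.1],"rot":[-0.03,0,-0.02]},{"claw":-1,"xyz":[0,0,-0.1],"rot":[-0.03,0,-0.02]}]}}

```text
clock: 15.67
ee_pos: [0.5481, -0.0032, 0.1067]
eef_rot: [-1.569, 0.001, 2.994]
force: [1.8, -8.1, -3.9]
finger_gap: 0.0188
```

>>> {"api": "arm_command", "payload": {"series": [{"claw":-1,"xyz":[0,0,-0.1],"rot":[-0.02,0,0]},{"claw":-1,"xyz":[0,0,-0.1],"rot":[-0.02,0,0]}]}}

```text
clock: 15.83
ee_pos: [0.5482, -0.0023, 0.1067]
eef_rot: [-1.569, 0.002, 2.989]
force: [1.5, -8.7, -3.6]
finger_gap: 0.0192
```

>>> {"api": "arm_command", "payload": {"series": [{"claw":-1,"xyz":[0,0,-0.1],"rot":[-0.02,0.03,0]},{"claw":-1,"xyz":[0,0,-0.1],"rot":[-0.02,0.03,0]}]}}

```text
clock: 16.0
ee_pos: [0.5483, -0.0012, 0.1067]
eef_rot: [-1.569, 0.003, 2.977]
force: [1.7, -7.9, -4.3]
finger_gap: 0.0193
```

```bash
python3 -c "
from h import *
lev();go(.5643,-.0669,.106,-175)"
```

```text
t 16.0 th 174.95 r 0.0996 z 0.1067 xy [ 0.5483 -0.0012] Ft 7.76 Fr -2.43 Fz -4.3 yaw 170.6 gap 0.0193 tool z in world [-0.16 -0.99  0.  ]
t 16.0 pos [ 0.5483 -0.0012  0.1067] rpy [-89.9   0.2 170.6] F [ 1.7 -7.9 -4.3] T [-1.31 -0.28 -0.07] gap 0.0193
shift units [-1.06  0.04  2.49] rot units [-0.02 -2.1  -0.03]
```

>>> {"api": "arm_command", "payload": {"series": [{"claw":-1,"xyz":[0,0,-0.1],"rot":[-0.02,0.03,0]},{"claw":-1,"xyz":[0,0,-0.1],"rot":[-0.02,0.03,0]}]}}

```text
clock: 16.17
ee_pos: [0.5484, -0.0, 0.1067]
eef_rot: [-1.569, 0.005, 2.965]
force: [0.7, -7.5, -2.7]
finger_gap: 0.019
```

>>> {"api": "arm_command", "payload": {"series": [{"claw":-1,"xyz":[0,0,-0.1],"rot":[-0.02,0.03,0]},{"claw":-1,"xyz":[0,0,-0.1],"rot":[-0.02,0.03,0]}]}}

```text
clock: 16.33
ee_pos: [0.5485, 0.0014, 0.1066]
eef_rot: [-1.569, 0.006, 2.952]
force: [1.4, -7.8, -2.6]
finger_gap: 0.0194
```

>>> {"api": "arm_command", "payload": {"series": [{"claw":-1,"xyz":[0,0,-0.1],"rot":[-0.02,0.05,0]},{"claw":-1,"xyz":[0,0,-0.1],"rot":[-0.02,0.05,0]}]}}

```text
clock: 16.5
ee_pos: [0.5488, 0.0031, 0.1067]
eef_rot: [-1.57, 0.007, 2.935]
force: [1.0, -7.3, -3.9]
finger_gap: 0.0195
```

```bash
python3 -c "
from h import *
lev();go(.5643,-.0669,.106,-175)"
```

```text
t 16.5 th 172.44 r 0.0996 z 0.1067 xy [0.5488 0.0031] Ft 7.12 Fr -1.91 Fz -3.9 yaw 168.2 gap 0.0195 tool z in world [-0.21 -0.98  0.  ]
t 16.5 pos [0.5488 0.0031 0.1067] rpy [-90.    0.4 168.2] F [ 1.  -7.3 -3.9] T [-1.33 -0.15 -0.12] gap 0.0195
shift units [-1.18  0.04  2.61] rot units [-0.01 -2.45 -0.06]
```

>>> {"api": "arm_command", "payload": {"series": [{"claw":-1,"xyz":[0,0,-0.1],"rot":[0,0.03,-0.01]},{"claw":-1,"xyz":[0,0,-0.1],"rot":[0,0.03,-0.01]}]}}

```text
clock: 16.67
ee_pos: [0.549, 0.0049, 0.1066]
eef_rot: [-1.567, 0.006, 2.922]
force: [0.3, -6.5, -3.4]
finger_gap: 0.019
```

>>> {"api": "arm_command", "payload": {"series": [{"claw":-1,"xyz":[0,0,-0.1],"rot":[0,0.05,-0.01]}]}}

```text
clock: 16.75
ee_pos: [0.5491, 0.0058, 0.1066]
eef_rot: [-1.565, 0.005, 2.913]
force: [1.9, -7.0, -2.8]
finger_gap: 0.0187
```

>>> {"api": "arm_command", "payload": {"series": [{"claw":-1,"xyz":[0,0,-0.1],"rot":[0,0.05,-0.01]}]}}

```text
clock: 16.83
ee_pos: [0.5492, 0.0068, 0.1066]
eef_rot: [-1.563, 0.004, 2.904]
force: [0.3, -7.8, -3.4]
finger_gap: 0.0194
```

```bash
python3 -c "
from h import *
lev();go(.5643,-.0669,.106,-175)"
```

```text
t 16.83 th 170.3 r 0.0997 z 0.1066 xy [0.5492 0.0068] Ft 7.67 Fr -1.62 Fz -3.4 yaw 166.4 gap 0.0194 tool z in world [-0.24 -0.97  0.01]
t 16.83 pos [0.5492 0.0068 0.1066] rpy [-89.6   0.2 166.4] F [ 0.3 -7.8 -3.4] T [-0.99 -0.23 -0.21] gap 0.0194
shift units [-1.28  0.05  2.72] rot units [-0.07 -2.7  -0.02]
```

Close to click 4 (about 168.4°, y≈0.010). I'm going on in single rows, watching the force.

>>> {"api": "arm_command", "payload": {"series": [{"claw":-1,"xyz":[0,0,-0.1],"rot":[0,0.05,0]}]}}

```text
clock: 16.92
ee_pos: [0.5494, 0.0078, 0.1066]
eef_rot: [-1.562, 0.005, 2.895]
force: [1.7, -7.4, -2.8]
finger_gap: 0.0191
```

>>> {"api": "arm_command", "payload": {"series": [{"claw":-1,"xyz":[0,0,-0.1],"rot":[0,0.05,0]}]}}

```text
clock: 17.0
ee_pos: [0.5495, 0.0091, 0.1065]
eef_rot: [-1.56, 0.005, 2.887]
force: [1.2, -6.6, -3.3]
finger_gap: 0.019
```

```bash
python3 -c "
from h import *
lev()"
```

```text
t 17.0 th 168.97 r 0.0998 z 0.1065 xy [0.5495 0.0091] Ft 6.23 Fr -2.4 Fz -3.3 yaw 165.4 gap 0.019 tool z in world [-0.25 -0.97  0.01]
```

>>> {"api": "arm_command", "payload": {"series": [{"claw":-1,"xyz":[0,0,-0.1],"rot":[0,0.03,0]}]}}

```text
clock: 17.08
ee_pos: [0.5496, 0.0095, 0.1065]
eef_rot: [-1.558, 0.005, 2.881]
force: [-0.8, -9.6, -2.6]
finger_gap: 0.0193
```

>>> {"api": "arm_command", "payload": {"series": [{"claw":-1,"xyz":[0,0,-0.09],"rot":[0,0.03,0]}]}}

```text
clock: 17.17
ee_pos: [0.5496, 0.0096, 0.1065]
eef_rot: [-1.555, 0.006, 2.874]
force: [2.1, -8.1, -2.4]
finger_gap: 0.0191
```

```bash
python3 -c "
from h import *
lev()"
```

```text
t 17.17 th 168.67 r 0.0998 z 0.1065 xy [0.5496 0.0096] Ft 7.49 Fr -3.6 Fz -2.4 yaw 164.7 gap 0.0191 tool z in world [-0.26 -0.96  0.02]
```

>>> {"api": "arm_command", "payload": {"series": [{"claw":-1,"xyz":[0,0,-0.11],"rot":[-0.05,0,0]}]}}

```text
clock: 17.25
ee_pos: [0.5497, 0.0099, 0.1065]
eef_rot: [-1.558, 0.007, 2.872]
force: [0.4, -10.7, -1.7]
finger_gap: 0.0191
```

>>> {"api": "arm_command", "payload": {"series": [{"claw":-1,"xyz":[0,0,-0.11],"rot":[-0.05,0,0]}]}}

```text
clock: 17.33
ee_pos: [0.5497, 0.0101, 0.1065]
eef_rot: [-1.56, 0.007, 2.869]
force: [0.4, -9.9, -2.6]
finger_gap: 0.0192
```

```bash
python3 -c "
from h import *
lev()"
```

```text
t 17.33 th 168.41 r 0.0998 z 0.1065 xy [0.5497 0.0101] Ft 9.61 Fr -2.33 Fz -2.6 yaw 164.4 gap 0.0192 tool z in world [-0.27 -0.96  0.01]
```

The fourth click is felt: 6.2 → about 10.5 N at 168.4°, i.e. 45.9° = 4 × 11.5° from rest. I'll check that it holds steady under the last target and look at the scene.

```bash
python3 -c "
from h import *
for i in range(10):
    im,d=arm.get_image('top')
    if i%3==0: lev()
lev()
shot('scene','s3'); im=cv2.imread('pics/s3.png'); cv2.imwrite('pics/s3z.png',cv2.resize(im[180:370,160:460],None,fx=2.6,fy=2.6))
P=atz('top',[(0,0)],.1)
uu,vv=np.meshgrid(np.arange(240,292),np.arange(196,246));uv=np.c_[uu.ravel(),vv.ravel()];dd=d[uv[:,1],uv[:,0]];k=dd>0;P=atdepth('top',uv[k],dd[k]);B=P[(P[:,2]>.11)&(P[:,2]<.125)]
print(len(B),cv2.minAreaRect((B[:,:2]*1000).astype(np.float32)))
"
```

```text
t 17.38 th 168.44 r 0.0998 z 0.1065 xy [0.5497 0.01  ] Ft 9.74 Fr -2.15 Fz -3.6 yaw 164.4 gap 0.019 tool z in world [-0.27 -0.96  0.01]
t 17.53 th 168.43 r 0.0998 z 0.1065 xy [0.5497 0.01  ] Ft 9.89 Fr -2.76 Fz -2.5 yaw 164.4 gap 0.0191 tool z in world [-0.27 -0.96  0.01]
t 17.68 th 168.42 r 0.0998 z 0.1065 xy [0.5497 0.01  ] Ft 9.75 Fr -1.84 Fz -2.7 yaw 164.4 gap 0.0192 tool z in world [-0.27 -0.96  0.01]
t 17.83 th 168.42 r 0.0998 z 0.1065 xy [0.5497 0.01  ] Ft 9.16 Fr -1.59 Fz -1.6 yaw 164.4 gap 0.0193 tool z in world [-0.27 -0.96  0.01]
t 17.83 th 168.42 r 0.0998 z 0.1065 xy [0.5497 0.01  ] Ft 9.16 Fr -1.59 Fz -1.6 yaw 164.4 gap 0.0193 tool z in world [-0.27 -0.96  0.01]
0 ((0.0, 0.0), (0.0, 0.0), 0.0)
```

View pics/s3z.png

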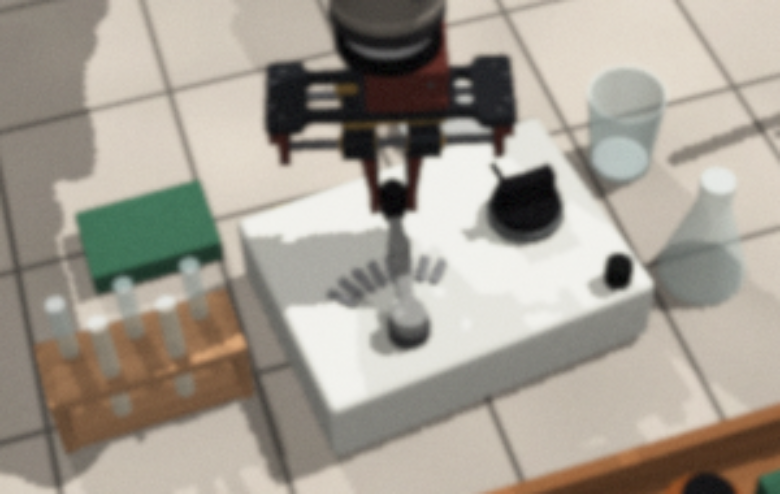

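The view shows the lever held by the knob at (393,197). Four ribs lie on the passed side around (360,280) and two are visible ahead at (430,268). The cap bar is parallel to the long edge, and the bystanders in view have not moved. The hold is steady, so I'm handing in.

```bash
python3 -c "
from h import *
lev(); print(arm.job_done())"
```

```text
t 17.88 th 168.44 r 0.0998 z 0.1065 xy [0.5497 0.01  ] Ft 8.83 Fr -2.5 Fz -2.0 yaw 164.4 gap 0.019 tool z in world [-0.27 -0.96  0.01]
the job is handed in; nothing more can be done
None
```

I closed the cap to its stop, then swung the lever clockwise by four clicks. I handed the job in at 17.9 s, still gripping the knob in the fourth notch.

- **Cap:** I turned it about 50° clockwise until the wrist torque rose to about 1 N·m and the jaws began to wedge apart on the bar. Depth measured afterwards put the bar at 96.0–96.3°, against 96.5° for the colorimeter's y axis, so it agrees to within noise.
- **Lever:** The clicks came at about 202.8°, 191.3°, 180.0° and 168.5°, starting from rest at 214.4°. That is an even spacing of about 11.5°. The fourth was felt as a rise from 6.2 N to about 10.5 N, a little under the stated 5–7 N jump. The even spacing and the picture support it being the fourth: four ribs show on the passed side.
- **Hold:** Over the last 0.5 s the lever angle stayed within 0.03°. The push was about 9–10 N and the jaw opening 19 mm.
- **Checks that fell short:** A last depth check of the cap from the top camera found no points in the cap area, probably because the gripper was in the way. The scene picture still shows the bar aligned. Bystanders in that picture looked undisturbed, but I did not measure them again.

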